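Load the absorber rings on the attenuator jig and close the end cap

ROBOT

A 7-joint arm with a two-finger parallel gripper is mounted at the origin on the work surface. World frame = base frame: x ahead of the robot, y to its left, z up, the work surface at z = 0. Lengths are in m, angles in rad, forces in N, time in s.
With the tool pointing down it reaches from about 0.425 to 0.875 m from the base axis. Payload 8.4 kg.
Tool frame: the origin (TCP) lies midway between the tips of the shut fingers; the grasp point (between the pads) lies 19 mm behind it; z points along the fingers, y is the line along which they close (so a half turn about z gives the same grasp; the last joint's range is limited). The gripper opens to 87 mm and grips with 3 to 60 N. Pads are 19 mm wide; open, the fingers measure 117 mm over their backs; the gripper's body (75 mm by 190 mm) begins 51 mm behind the grasp point.
Start: joints at [-1.413, 0.333, 0.04, 1.465, -0.013, 1.343, -0.059], TCP at [0.165, 0.629, 0.223] pointing down, gripper open.
Joint ranges: [-2.58, 2.58], [-0.38, 2.09], [-1.3, 1.39], [0.25, 2.4], [-1.5, 4.64], [0.08, 2.09], [-2.65, 2.65]. Speed limits (rad/s): [2.22, 2.22, 2.79, 2.79, 3.14, 3.14, 3.14].

INTERFACE

Orientations are given as a 3x3 rotation matrix whose columns are the frame's x, y, z axes.
In Python, from workcell import ctrl gives the robot as it stands.
- The arm moves only by the tool apply_moves, never from a script. Its argument "rows" is a list of rows, each an object with "jaw": the finger opening in mm, from 0 to 87; "linear": the shift along the tool's x, y, z in mm, a list of three; "yaw": the turn about the tool's z in degrees. In form: [{"jaw": jaw, "linear": [dx, dy, dz], "yaw": yaw}, ...]. A call has 1 to 20 rows; each row shifts and turns the commanded pose from where the row before left it, along the tool's axes as they then stand; what a row does not reach is not made up. A row lasts 1/8 s, in which the tool goes at most 62.5 mm and 10.7 degrees, less where a joint would pass 70% of its speed; a pose out of reach is approached as far as the arm can. A call is refused whole if a number of a shift passes 62.5 or a number of a turn 10.7, either way. A call with a gripper value outside its range is refused whole. The fingers move at their own pace and stop on an object; "newtons" is the grip in N (left out, the last holds). Time passes only in rows, so rows that do not move let the fingers close. It gives the time, the measured TCP pose, the force, the opening and the grip force at its end, in the units of the state.
- ctrl.sense(): the state, without advancing time (a new reading comes with each control period).
- ctrl.capture(name): name is "side" or "top"; returns a dict with "img" (480x640x3 uint8, red, green, blue), "depth" (480x640 float32, m along the optical axis (not along the pixel's ray), 0 where there is no reading), "K" (3x3 intrinsics, pixels), "dist" ([k1, k2, p1, p2, k3] as OpenCV has them; the pictures are not rectified), "xyz" and "rotation" of the camera in the world. Camera axes: x right, y up, looking along -z (the intrinsics and any distortion apply to the point x, -y, -z); pixel columns grow to the right and rows downward; lengths in m; the calibration is good to about 2 mm. A picture is of the moment at which its call begins.
- ctrl.finish_job(): hands the job in; it is judged then, once.
The state is a dict: "t": time; "joint_pos": joint angles; "dq": joint speeds; "effort": joint torques, N m; "tcp_pos": TCP position; "tool_rot": TCP orientation; "contact_force": force on the tool from outside, world axes, zero at the start; "ft_torque": the same for the moment, N m; "opening": opening from 0.0 (shut) to 1.0 (fully open); "finger_force": force on a finger pad.
Only numpy, scipy, OpenCV 4.12 (cv2) and the standard library are available. Lean on these libraries where they do the work, as an engineer would, in place of code of your own. Each camera call takes 0.05 s, during which the arm holds its last target. There are 200 camera calls.

TASK

Load the beam attenuator: take the copper ring and then the aluminium ring from the green rack and thread them onto the jig's horizontal steel rod, copper first, aluminium after it. Then push the red end cap along its rail, over the rod, until it is fully home and both rings sit tight together against the dark stop at the rod's root. Leave the black ring in the rack, drop nothing, and do not disturb the other things on the bench.

Things in the scene. Friction and masses are not known exactly. Their poses are not given: they have to be found in the camera images.
- jig: Fixed grey base, 90 x 360 x 15 mm, origin under its centre. Blue post (130 mm tall) at its -y end; from it a dark stop sleeve, 34 mm diameter (y -150 to -115 mm), then a bare steel rod, 14 mm diameter, along +y, free end at y -35 mm. Rod axis level at x 0, 110 mm above the table. A loose ring hangs with its centre 7 mm below that axis. Home: copper centre y -106 mm, aluminium y -88 mm.
- rod_tip (a point): Centre of the rod's free end (axis height, 110 mm above the table).
- rod_stop (a point): Centre of the stop face, at the root of the bare rod (80 mm from the tip), which the first ring must rest against.
- endcap (a joint): Travel of the red end cap along its rail towards the stop (the jig's -y), in m: 0 fully open, starts between 0 and 0.025, 0.164 when it rests on both rings pressed against the stop; the rail ends at 0.170. It stays where it is left; about 2 N of rail friction, and up to about 10 N in all when it pushes both rings along.
- cap_mouth (a point): Centre of the end cap's open mouth, which faces the rod tip, on the rod axis. The cap is a red cup, 36 mm outer diameter, 20 mm bore, 60 mm long; its rim pushes the rings. Open gap from rod tip to mouth: 95 to 120 mm.
- cap_push (a point): Centre of the outer (jig +y) face of the end cap's upright red plate, at rod-axis height. The plate is 60 mm wide, 12 mm thick, its top 25 mm above this point (135 mm above the table). Push here towards the jig's -y.
- rack: Green rack, 85 x 230 mm, fixed to the bench, origin at the centre of its underside, three places 80 mm apart along its y axis (y = -80, 0, 80 mm). Each ring stands in a notch; fins reach 48 mm above the table.
- copper_ring: Copper ring: 84 mm outer diameter, 18 mm thick, central hole 28 mm diameter. Origin at its centre; its y axis is the hole axis. Starts standing on edge in any one of the rack's three places, hole axis level and along the rack's y, centre 63 mm above the table; its upper half is free to pinch across the thickness from above. About 0.8 kg.
- alu_ring: Aluminium ring: 84 mm outer diameter, 18 mm thick, central hole 28 mm diameter. Origin at its centre; its y axis is the hole axis. Starts standing on edge in any one of the rack's three places, hole axis level and along the rack's y, centre 63 mm above the table; its upper half is free to pinch across the thickness from above. About 0.24 kg.
- black_ring: Black plastic ring: 84 mm outer diameter, 18 mm thick, central hole 28 mm diameter. Origin at its centre; its y axis is the hole axis. Starts standing on edge in any one of the rack's three places, hole axis level and along the rack's y, centre 63 mm above the table; its upper half is free to pinch across the thickness from above. Not needed: it stays in the rack.
- dosimeter_a: Black pocket dosimeter lying on the bench, 105 x 62 x 26 mm. Bystander.
- dosimeter_b: Second pocket dosimeter, the same. Bystander.
- bottle: Clear bottle with blue cap, 64 mm diameter, 150 mm tall. Bystander.
- screwdriver: Screwdriver lying on the bench beyond the jig. Bystander.
- mug: Blue mug, 80 mm diameter, 90 mm tall. Bystander.
There are look-alikes about, which are no part of the job. What is shaped like the alu_ring but yellow is not meant.

How it is judged:
By the outcome, as a careful person would: the job done as asked, in the order asked, and still so for the second after the job is handed in, with the robot touching nothing.
It also fails if it takes over 64 s, if anything falls off the work surface, if the arm or the gripper's body presses on something with over 40 N, if the wrist force passes 120 N, or if a joint passes its speed limit or range.

## Working session

There is one attempt and no reset: what is moved stays moved. The work goes in short steps, Python scripts to look and compute and a tool call to move; the robot and the scene stay as the last step left them, time stands still between calls to the robot, and variables do not carry over. Pictures are saved under pics/ and viewed, at most 14 in all, crops included, and the job is handed in when it is done.

Besides the shell and the picture viewer there is one more tool, called after "Request:" by a JSON object that holds its "api" and its "payload". apply_moves: Moves the arm, as the interface text tells. Its arguments: {"type":"object","properties":{"rows":{"type":"array"},"newtons":{"type":"number"}},"required":["rows"]}

```bash
mkdir -p pics; cat > h.py <<'E'
import numpy as np, cv2
from workcell import ctrl
def world(c,u,v,d):
    """pixel + depth -> world"""
    p=cv2.undistortPoints(np.array([[[u,v]]],float),np.array(c["K"]),np.array(c["dist"]))[0,0]
    return np.array(c["xyz"])+np.array(c["rotation"])@np.array([p[0]*d,-p[1]*d,-d])
def plane(c,u,v,z):
    o=np.array(c["xyz"]); r=world(c,u,v,1.0)-o
    return o+r*(z-o[2])/r[2]
def cloud(c):
    h,w=c["depth"].shape
    uv=np.stack(np.meshgrid(np.arange(w),np.arange(h)),-1).reshape(-1,1,2).astype(float)
    p=cv2.undistortPoints(uv,np.array(c["K"]),np.array(c["dist"])).reshape(h,w,2)
    d=c["depth"]; q=np.stack([p[...,0]*d,-p[...,1]*d,-d],-1)
    return q@np.array(c["rotation"]).T+np.array(c["xyz"])
def pix(c,P):
    q=np.array(c["rotation"]).T@(np.array(P)-np.array(c["xyz"]))
    q=q*[1,-1,-1]
    return cv2.projectPoints(q.reshape(1,3),np.zeros(3),np.zeros(3),np.array(c["K"]),np.array(c["dist"]))[0].ravel()
def save(c,n,crop=None,s=1):
    im=c["img"][...,::-1]
    if crop: im=im[crop[1]:crop[3],crop[0]:crop[2]]
    cv2.imwrite(f"pics/{n}.png",cv2.resize(im,None,fx=s,fy=s,interpolation=cv2.INTER_CUBIC))
E
python3 - <<'E'
from h import *
for n in("top","side"):
    c=ctrl.capture(n); save(c,n+"0"); np.save(n+"0.npy",c,allow_pickle=True)
    print(n,c["xyz"],np.array(c["rotation"]).round(3).tolist(),c["K"],c["dist"])
s=ctrl.sense();print(s["t"],s["tcp_pos"],np.array(s["tool_rot"]).round(3).tolist(),s["contact_force"])
E
```

```text
top [0.3208037  0.01866457 1.25916682] [[0.028, 0.984, -0.176], [-1.0, 0.027, -0.008], [-0.004, 0.176, 0.984]] [[501.38080247   0.         328.70286296]
 [  0.         501.38080247 242.68271018]
 [  0.           0.           1.        ]] [-0.02643735  0.          0.          0.          0.        ]
side [ 0.08674001 -0.86887585  1.05597947] [[0.892, 0.321, -0.319], [-0.452, 0.615, -0.646], [-0.012, 0.72, 0.693]] [[535.27286139   0.         312.75111158]
 [  0.         535.27286139 235.00236102]
 [  0.           0.           1.        ]] [-0.16439575  0.          0.          0.          0.        ]
0.1 [0.16499511 0.62826589 0.2217494 ] [[-0.967, 0.254, -0.0], [0.254, 0.967, -0.001], [-0.0, -0.001, -1.0]] [-0.26599715  0.4237813   0.01796156]
```

View pics/top0.png

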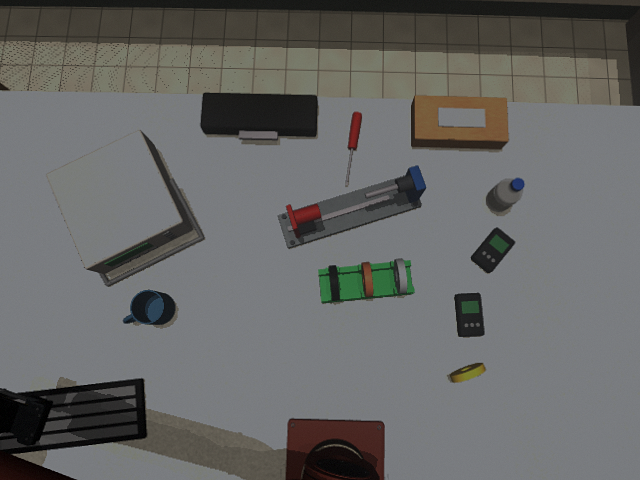

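View pics/side0.png

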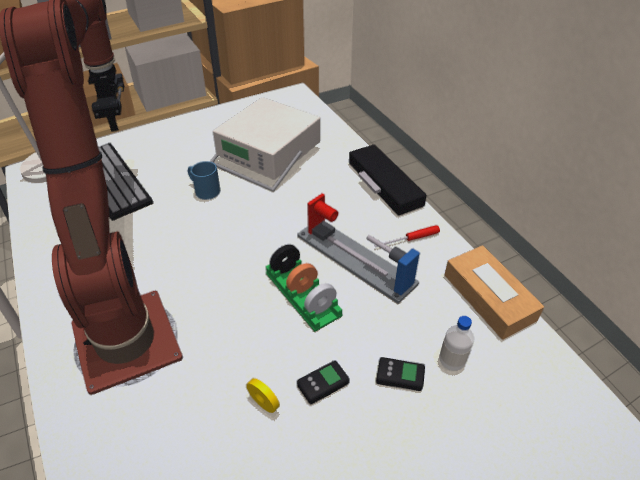

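The top view shows the rack at (366,282) with black (334,282), copper (368,279) and aluminium/grey (402,276) rings. The jig runs from the red cap at (300,214) to the blue post at (415,183). Ring candidates are grey (402,276), yellow lying at (468,372) and black (334,282). The grey one fits "aluminium", because yellow is explicitly excluded. I'll confirm it in a crop and measure.

```bash
python3 - <<'E'
from h import *
c=np.load("top0.npy",allow_pickle=True).item(); save(c,"crop0",(270,150,440,310),4)
P=cloud(c); hsv=cv2.cvtColor(c["img"],cv2.COLOR_RGB2HSV); H,S,V=[hsv[...,i].astype(int) for i in range(3)]
roi=np.zeros(H.shape,bool); roi[160:310,270:440]=True
X,Y,Z=P[...,0],P[...,1],P[...,2]
def st(n,m):
    p=P[m]; print(n,len(p),p.mean(0).round(4),"min",p.min(0).round(3),"max",p.max(0).round(3)); return p
g=roi&(H>45)&(H<75)&(S>120)
p=st("green",g); 
b=cv2.minAreaRect((P[g&(Z<.06)][:,:2]*1000).astype(np.float32)); print(b)
rk=np.zeros_like(roi); rk[255:305,318:416]=True
for n,lo,hi in(("L",318,348),("M",352,384),("R",386,416)):
    m=rk&(Z>.075)&(Z<.12); m[:,:lo]=False; m[:,hi:]=False
    p=st(n,m); print(np.median(c["img"][m],0)); r=cv2.minAreaRect((p[:,:2]*1000).astype(np.float32)); print(r)
blue=roi&(H>100)&(H<125)&(S>120); p=st("blue",blue&(Z>.122)); print(cv2.minAreaRect((p[:,:2]*1000).astype(np.float32)))
red=roi&((H<6)|(H>174))&(S>150); p=st("redplate",red&(Z>.129)); print(cv2.minAreaRect((p[:,:2]*1000).astype(np.float32)))
p=st("red",red)
rod=roi&(Z>.105)&(Z<.122)&~red&~blue; p=st("rod",rod)
base=roi&(Z>.008)&(Z<.022)&(S<60)&~g; base[250:]=False
k=cv2.connectedComponentsWithStats(base.astype(np.uint8)); 
p=st("base",base); print(cv2.minAreaRect((p[:,:2]*1000).astype(np.float32)))
E
```

```text
green 1938 [ 0.4446 -0.0571  0.0252] min [ 0.321 -0.182  0.002] max [0.5   0.051 1.259]
((447.5119323730469, -64.6357650756836), (81.23593139648438, 227.78839111328125), 7.451525688171387)
L 260 [0.4363 0.015  0.0967] min [0.398 0.003 0.075] max [0.478 0.027 0.108]
[27. 29. 28.]
((438.0406799316406, 15.124212265014648), (80.72355651855469, 18.016141891479492), 7.4612836837768555)
M 279 [ 0.4469 -0.0636  0.0954] min [ 0.409 -0.076  0.076] max [ 0.488 -0.051  0.11 ]
[111.  64.  45.]
((448.6997375488281, -63.993194580078125), (79.57506561279297, 18.301877975463867), 7.404148101806641)
R 288 [ 0.4574 -0.1421  0.0954] min [ 0.419 -0.156  0.075] max [ 0.497 -0.13   0.11 ]
[104. 106. 104.]
((458.59429931640625, -143.29238891601562), (79.18482971191406, 18.454959869384766), 7.19818639755249)
blue 231 [ 0.6794 -0.1728  0.139 ] min [ 0.321 -0.193  0.123] max [0.712 0.019 1.259]
((508.48968505859375, -95.21208953857422), (51.826778411865234, 435.99249267578125), 65.5321044921875)
redplate 127 [0.5781 0.1085 0.1515] min [0.321 0.019 0.129] max [0.608 0.127 1.259]
((474.0959167480469, 45.3115348815918), (306.11151123046875, 68.6197280883789), 20.218624114990234)
red 432 [0.5871 0.0892 0.132 ] min [0.321 0.019 0.11 ] max [0.615 0.127 1.259]
rod 453 [ 0.6174 -0.0789  0.1138] min [ 0.426 -0.193  0.105] max [0.707 0.113 0.122]
base 3391 [ 0.6249 -0.0223  0.0148] min [ 0.529 -0.231  0.008] max [0.762 0.161 0.022]
((654.1197509765625, -32.21263122558594), (217.18458557128906, 400.77679443359375), 5.579625129699707)
```

View pics/crop0.png

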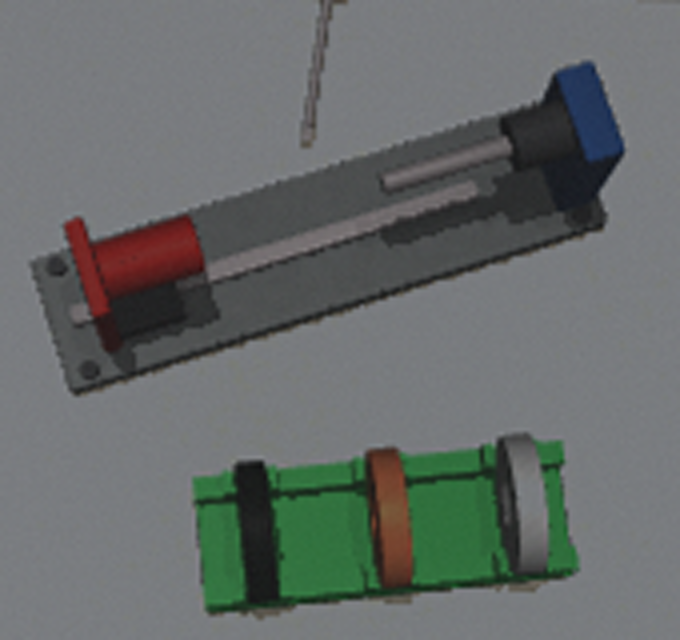

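The crop shows black (255,530), copper (390,515) and grey aluminium (525,505) standing in the rack, with the red cap at (140,260) and the bare rod between (385,180) and (510,150). The grey ring is the aluminium one. Next I measure the jig axis more cleanly.

```bash
python3 - <<'E'
from h import *
def rect(p): 
    r=cv2.minAreaRect((p[:,:2]*1000).astype(np.float32)); return [np.round(x,1) for x in r]
for n in("top","side"):
    c=np.load(n+"0.npy",allow_pickle=True).item()
    P=cloud(c); hsv=cv2.cvtColor(c["img"],cv2.COLOR_RGB2HSV); H,S,V=[hsv[...,i].astype(int) for i in range(3)]
    X,Y,Z=P[...,0],P[...,1],P[...,2]
    roi=(c["depth"]>0)&(X>.5)&(X<.78)&(Y>-.24)&(Y<.18)
    red=roi&((H<6)|(H>174))&(S>150)&(Y>.0); blue=roi&(H>100)&(H<125)&(S>120)
    print(n,"blue top",rect(P[blue&(Z>.124)]),Z[blue].max(),"plate",rect(P[red&(Z>.130)]),P[red].min(0),P[red].max(0))
    base=roi&(Z>.010)&(Z<.020)&(S<60)
    k,l,s,_=cv2.connectedComponentsWithStats(base.astype(np.uint8)); i=1+s[1:,4].argmax(); q=P[l==i]
    print("base",rect(q),q[:,2].mean())
    a=np.deg2rad(14.5)
    rod=roi&(Z>.1)&(Z<.120)&~red&~blue&(S<70)
    q=P[rod&(V>70)]; print("rod px",len(q))
    vx=cv2.fitLine(q[:,:2].astype(np.float32),cv2.DIST_HUBER,0,1e-3,1e-3).ravel(); print("rod",vx,np.degrees(np.arctan2(-vx[0],vx[1])))
    d=vx[:2]*np.sign(vx[1]); t=(q[:,:2])@d; j=t.argmax(); print("ends",q[j],q[t.argmin()],q[:,2].max(), np.sort(t)[[0,3,-4,-1]])
    cap=red&(Z<.1285); q=P[cap]; 
    print("plate far face along d",np.sort(P[red][:,:2]@d)[[0,3,-4,-1]])
    # sleeve
    sl=roi&(Z>.118)&(Z<.13)&~red&~blue; q=P[sl]; print("sleeve",len(q),q.mean(0) if len(q) else 0,np.sort(q[:,:2]@d)[[0,-1]])
E
```

```text
top blue top [array([ 682.8, -174.6]), array([57. , 22.8]), np.float64(19.3)] 0.13578292521505664 plate [array([591.3,  88.5]), array([56.4, 68.6]), np.float64(20.3)] [0.55333217 0.05065102 0.10983301] [0.615018   0.12719003 0.13922019]
base [array([629.9, -21.3]), array([ 91.3, 360.2]), np.float64(19.4)] 0.014753228567682953
rod px 154
rod [ 0.2605941  -0.96544844  0.65330833 -0.08918759] -164.89468
ends [0.59951354 0.11168847 0.11997177] [ 0.70744403 -0.15368537  0.11031144] 0.11997177410790694 [-0.33273104 -0.29701903 -0.08757809 -0.04840023]
plate far face along d [-0.10528846 -0.10431208 -0.0344505  -0.03339425]
sleeve 278 [ 0.66518052 -0.12486224  0.12347169] [-0.36032551 -0.03444834]
side blue top [array([ 683. , -178.8]), array([56.9, 25.3]), np.float64(16.8)] 0.13548278791808 plate [array([577.9, 104.5]), array([52.8, 43.6]), np.float64(68.0)] [0.55158319 0.04459657 0.02437347] [0.61620853 0.12162099 0.13742528]
base [array([630.3, -25.6]), array([ 96.6, 361.4]), np.float64(19.9)] 0.014787903821001359
rod px 170
rod [ 0.4246301  -0.9053669   0.6502205  -0.09014773] -154.87274
ends [0.55335193 0.10917904 0.11023584] [ 0.71411487 -0.18115649  0.11487168] 0.11979584465794224 [-0.46724776 -0.46632735 -0.13756823 -0.1361228 ]
plate far face along d [-0.21237449 -0.21118383 -0.1394431  -0.13788941]
sleeve 166 [ 0.66743181 -0.13288592  0.12410543] [-0.46615954 -0.13587598]
```

```bash
python3 - <<'E'
from h import *
a=np.deg2rad(19.5); R=np.array([[np.cos(a),-np.sin(a)],[np.sin(a),np.cos(a)]]); o=np.array([.630,-.0225])
for n in("top","side"):
    c=np.load(n+"0.npy",allow_pickle=True).item()
    P=cloud(c); hsv=cv2.cvtColor(c["img"],cv2.COLOR_RGB2HSV); H,S,V=[hsv[...,i].astype(int) for i in range(3)]
    Z=P[...,2]; J=(P[...,:2]-o)@R*1000
    red=(c["depth"]>0)&((H<6)|(H>174))&(S>150)&(abs(J[...,0])<40)&(abs(J[...,1])<190)
    rod=(c["depth"]>0)&(abs(J[...,0])<16)&(J[...,1]>-100)&(J[...,1]<0)&(Z>.09)&(Z<.125)&~red
    q=J[rod]; print(n,"rod x by y",[(y,q[abs(q[:,1]-y)<8][:,0].mean().round(1),q[abs(q[:,1]-y)<8][:,0].min().round(1),q[abs(q[:,1]-y)<8][:,0].max().round(1)) for y in(-95,-80,-65,-50)],"tip",np.sort(q[:,1])[-4:],"z",Z[rod].max())
    q=J[red&(Z>.1)]; print("cap y",q[:,1].min(),q[:,1].max()); q=J[red&(Z>.129)];print("plate x",q[:,0].min(),q[:,0].max(),"y",q[:,1].min(),q[:,1].max())
    sl=(c["depth"]>0)&(abs(J[...,0])<20)&(J[...,1]>-148)&(J[...,1]<-105)&(Z>.118)&(Z<.13); q=J[sl]; print("sleeve",q[:,0].mean(),q[:,1].max())
    # ring tops in side/top: per ring
    rc=np.array([.448,-.0643]); b=np.deg2rad(7.4); Rb=np.array([[np.cos(b),-np.sin(b)],[np.sin(b),np.cos(b)]]); K=(P[...,:2]-rc)@Rb*1000
    for y0 in(-80,0,80):
        m=(c["depth"]>0)&(abs(K[...,0])<48)&(abs(K[...,1]-y0)<16)&(Z>.08)&(Z<.112); q=K[m]; print("ring",y0,np.median(c["img"][m],0),"x",np.percentile(q[:,0],[1,99]).round(1),"y",np.percentile(q[:,1],[2,98]).round(1),"z",Z[m].max().round(4))
E
```

```text
top rod x by y [(-95, np.float64(-0.7), np.float64(-6.6), np.float64(6.7)), (-80, np.float64(-0.6), np.float64(-6.2), np.float64(6.3)), (-65, np.float64(-0.9), np.float64(-7.0), np.float64(6.0)), (-50, np.float64(-0.4), np.float64(-5.9), np.float64(7.2))] tip [-34.18965638 -34.03375845 -33.95927524 -33.61637112] z 0.12258810517815055
cap y 81.73302829289405 151.76579547980765
plate x -28.106940811090688 28.36004266646359 y 83.0977791214724 151.76579547980765
sleeve -1.2457403143694756 -111.75445541058204
ring -80 [106.5 107.5 106. ] x [-35.5  37.9] y [-88.  -70.8] z 0.1098
ring 0 [113.  66.  46.] x [-35.5  37.2] y [-8.3  9.2] z 0.1098
ring 80 [27. 29. 28.] x [-36.2  36.9] y [71.5 88.7] z 0.1083
side rod x by y [(-95, np.float64(-2.5), np.float64(-9.4), np.float64(6.3)), (-80, np.float64(-2.6), np.float64(-9.4), np.float64(5.6)), (-65, np.float64(-2.6), np.float64(-8.0), np.float64(4.6)), (-50, np.float64(-2.8), np.float64(-9.4), np.float64(6.2))] tip [-38.11771234 -37.99909111 -36.86844602 -33.51539946] z 0.12073351622293238
cap y 76.94492408285778 148.59653824088628
plate x -30.48706654269397 27.10117449534179 y 102.92370075765344 148.59653824088628
sleeve -4.355518588903796 -106.73097780196042
ring -80 [160.  162.  164.5] x [-35.8  35. ] y [-92.9 -73.8] z 0.1091
ring 0 [170.5 106.   69.5] x [-36.4  33.4] y [-13.3   6. ] z 0.1088
ring 80 [30. 29. 32.] x [-36.1  37.6] y [66.  86.4] z 0.1101
```

Measurements agree with the given sizes: base 91x360, ring thickness 18, rod ±7, height 110. That puts the jig at about (0.630,-0.0225), yaw 19.5°. The rack yaw is 7.4° and copper is at about (0.448,-0.066). Next I write a helper that gives the shift needed in the tool axes.

```bash
cat > n.py <<'E'
import sys
from h import *
J0=np.array([.630,-.0225]); JA=np.deg2rad(19.5)
def jig(x,y): return J0+np.array([np.cos(JA)*x-np.sin(JA)*y,np.sin(JA)*x+np.cos(JA)*y])
def jigc(p):
    d=np.array(p[:2])-J0; return np.array([np.cos(JA)*d[0]+np.sin(JA)*d[1],-np.sin(JA)*d[0]+np.cos(JA)*d[1]])*1000
def need(t,yaw=None):
    s=ctrl.sense(); R=np.array(s["tool_rot"]); p=np.array(s["tcp_pos"])
    h=np.degrees(np.arctan2(-R[0,1],R[1,1]))
    print("t",round(s["t"],2),"tcp",p.round(4),"jig mm",jigc(p).round(1),"head",h.round(2),"F",np.round(s["contact_force"],1))
    y=0 if yaw is None else (h-yaw)
    # shift in tool axes now, and in tool axes after the yaw
    a=np.deg2rad(y); Rz=np.array([[np.cos(a),-np.sin(a),0],[np.sin(a),np.cos(a),0],[0,0,1]])
    print("yaw",round(y,2),"now",(R.T@(np.array(t)-p)*1000).round(1),"afteryaw",((R@Rz).T@(np.array(t)-p)*1000).round(1))
E
python3 - <<'E'
from n import *
need([.45,.25,.25]); need([.448,-.066,.16],7.4)
R=np.array(ctrl.sense()["tool_rot"]); 
E
```

```text
t 0.1 tcp [0.165  0.6283 0.2217] jig mm [-221.1  768.7] head -14.72 F [-0.3  0.4  0. ]
yaw 0 now [-371.7 -293.5  -27.8] afteryaw [-371.7 -293.5  -27.8]
t 0.1 tcp [0.165  0.6283 0.2217] jig mm [-221.1  768.7] head -14.72 F [-0.3  0.4  0. ]
yaw -22.12 now [-450.1 -599.5   62.7] afteryaw [-191.3 -724.8   62.7]
```

Request:
{"api": "apply_moves", "payload": {"rows": [{"jaw": 60,"linear": [-37,-29,-3],"yaw": 0},{"jaw": 60,"linear": [-37,-29,-3],"yaw": 0},{"jaw": 60,"linear": [-37,-29,-3],"yaw": 0},{"jaw": 60,"linear": [-37,-29,-3],"yaw": 0},{"jaw": 60,"linear": [-37,-29,-3],"yaw": 0},{"jaw": 60,"linear": [-37,-29,-3],"yaw": 0},{"jaw": 60,"linear": [-37,-29,-3],"yaw": 0},{"jaw": 60,"linear": [-37,-29,-3],"yaw": 0},{"jaw": 60,"linear": [-37,-29,-3],"yaw": 0},{"jaw": 60,"linear": [-37,-29,-3],"yaw": 0}], "newtons": 40}}

```text
t: 1.35
tcp_pos: [0.4499, 0.2527, 0.2525]
tool_rot: [[-0.967, 0.254, -0.0], [0.254, 0.967, -0.0], [0.0, -0.0, -1.0]]
contact_force: [0.5, 0.9, -0.4]
opening: 0.691
finger_force: 0.0
```

```bash
python3 -c "
from n import *
need([.448,-.066,.18],7.4)"
```

```text
t 1.35 tcp [0.4499 0.2527 0.2525] jig mm [-77.9 319.6] head -14.71 F [ 0.5  0.9 -0.4]
yaw -22.11 now [ -79.1 -308.8   72.5] afteryaw [  42.9 -315.8   72.5]
```

Request:
{"api": "apply_moves", "payload": {"rows": [{"jaw": 60,"linear": [0,0,0],"yaw": -7.4},{"jaw": 60,"linear": [0,0,0],"yaw": -7.4},{"jaw": 60,"linear": [0,0,0],"yaw": -7.3},{"jaw": 50,"linear": [7,-52.6,12],"yaw": 0},{"jaw": 50,"linear": [7,-52.6,12],"yaw": 0},{"jaw": 50,"linear": [7,-52.6,12],"yaw": 0},{"jaw": 50,"linear": [7,-52.6,12],"yaw": 0},{"jaw": 50,"linear": [7,-52.6,12],"yaw": 0},{"jaw": 50,"linear": [7,-52.6,12],"yaw": 0},{"jaw": 50,"linear": [0,0,0],"yaw": 0}]}}

```text
t: 2.6
tcp_pos: [0.4471, -0.0681, 0.1798]
tool_rot: [[-0.993, -0.122, -0.001], [-0.122, 0.993, -0.0], [0.001, -0.0, -1.0]]
contact_force: [1.0, 1.1, -0.2]
opening: 0.572
finger_force: 0.0
```

```bash
python3 - <<'E'
from n import *
need([.448,-.066,.079],7.4)
c=ctrl.capture("side"); np.save("side1.npy",c,allow_pickle=True); 
print(pix(c,ctrl.sense()["tcp_pos"]))
save(c,"side1",(210,160,430,340),3)
E
```

```text
t 2.6 tcp [ 0.4471 -0.0681  0.1798] jig mm [-187.7   18. ] head 7.01 F [ 1.   1.1 -0.2]
yaw -0.39 now [ -1.3   2.  100.8] afteryaw [ -1.3   2.  100.8]
[299.18706136 244.18093952]
```

View pics/side1.png

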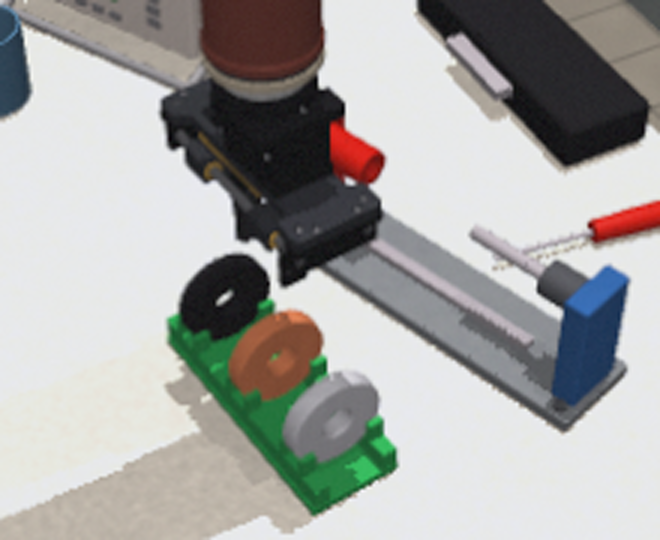

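The view shows the jaws at crop (242,230) and (290,275), straddling the copper ring at (277,355) as computed. I descend and grip.

Request:
{"api": "apply_moves", "payload": {"rows": [{"jaw": 50,"linear": [-1.3,2,20],"yaw": -0.4},{"jaw": 50,"linear": [0,0,30],"yaw": 0},{"jaw": 50,"linear": [0,0,30],"yaw": 0},{"jaw": 50,"linear": [0,0,20],"yaw": 0},{"jaw": 50,"linear": [0,0,0],"yaw": 0},{"jaw": 10,"linear": [0,0,0],"yaw": 0},{"jaw": 10,"linear": [0,0,0],"yaw": 0},{"jaw": 10,"linear": [0,0,0],"yaw": 0},{"jaw": 10,"linear": [0,0,0],"yaw": 0},{"jaw": 10,"linear": [0,0,0],"yaw": 0}], "newtons": 50}}

```text
t: 3.9
tcp_pos: [0.4496, -0.0625, 0.0808]
tool_rot: [[-0.991, -0.135, 0.001], [-0.135, 0.991, -0.0], [-0.001, -0.001, -1.0]]
contact_force: [0.5, -2.3, 1.0]
opening: 0.204
finger_force: 49.2
```

Request:
{"api": "apply_moves", "payload": {"rows": [{"jaw": 10,"linear": [0,0,-15],"yaw": 0},{"jaw": 10,"linear": [0,0,-30],"yaw": 0},{"jaw": 10,"linear": [0,0,-40],"yaw": 0},{"jaw": 10,"linear": [0,0,-40],"yaw": 0},{"jaw": 10,"linear": [0,0,-20],"yaw": 0},{"jaw": 10,"linear": [0,0,0],"yaw": 0}]}}

```text
t: 4.65
tcp_pos: [0.4494, -0.0618, 0.2267]
tool_rot: [[-0.991, -0.136, 0.002], [-0.136, 0.991, 0.001], [-0.002, 0.001, -1.0]]
contact_force: [0.1, 1.2, -9.5]
opening: 0.205
finger_force: 49.3
```

```bash
python3 - <<'E'
from n import *
need([*jig(0,15),.225],19.5)
E
```

```text
t 4.65 tcp [ 0.4494 -0.0618  0.2267] jig mm [-183.3   23.2] head 7.79 F [ 0.1  1.2 -9.5]
yaw -11.71 now [2.85920e+03 1.47025e+04 8.80000e+00] afteryaw [-1.83300e+02  1.49768e+04  8.80000e+00]
```

Request:
{"api": "apply_moves", "payload": {"rows": [{"jaw": 10,"linear": [0,0,0],"yaw": -4},{"jaw": 10,"linear": [0,0,0],"yaw": -4},{"jaw": 10,"linear": [0,0,0],"yaw": -3.7},{"jaw": 10,"linear": [-30,-1,0],"yaw": 0},{"jaw": 10,"linear": [-40,-2,0],"yaw": 0},{"jaw": 10,"linear": [-40,-2,0],"yaw": 0},{"jaw": 10,"linear": [-40,-2,0],"yaw": 0},{"jaw": 10,"linear": [-33,-1,0],"yaw": 0},{"jaw": 10,"linear": [0,0,0],"yaw": 0},{"jaw": 10,"linear": [0,0,0],"yaw": 0}]}}

```text
t: 5.9
tcp_pos: [0.6231, -0.009, 0.2239]
tool_rot: [[-0.943, -0.333, -0.003], [-0.333, 0.943, -0.001], [0.004, 0.0, -1.0]]
contact_force: [-0.2, 0.3, -7.4]
opening: 0.202
finger_force: 49.9
```

```bash
python3 - <<'E'
from n import *
need([*jig(0,.015),.126],19.5)
for n in("top","side"):
    c=ctrl.capture(n); P=cloud(c); hsv=cv2.cvtColor(c["img"],cv2.COLOR_RGB2HSV); H,S,V=[hsv[...,i].astype(int) for i in range(3)]
    Q=(P[...,:2]-J0)@np.array([[np.cos(JA),-np.sin(JA)],[np.sin(JA),np.cos(JA)]])*1000
    m=(c["depth"]>0)&(abs(Q[...,0])<55)&(abs(Q[...,1]-15)<30)&(P[...,2]>.15)&(H>6)&(H<20)&(S>100)
    k,l,s,_=cv2.connectedComponentsWithStats(m.astype(np.uint8)); i=1+s[1:,4].argmax() if k>1 else 0
    m=l==i; q=Q[m]; z=P[...,2][m]; print(n,m.sum(),"x",np.percentile(q[:,0],[1,99]),"y",np.percentile(q[:,1],[2,98]),"z",np.percentile(z,[1,99]))
save(c,"side2",(250,120,450,300),3)
E
```

```text
t 5.9 tcp [ 0.6231 -0.009   0.2239] jig mm [-2. 15.] head 19.45 F [-0.2  0.3 -7.4]
yaw -0.05 now [-2.3 -0.  97.9] afteryaw [-2.3 -0.  97.9]
top 6 x [45.78278255 51.43649308] y [26.23009091 33.53706199] z [0.62129015 0.63232028]
side 493 x [-46.19230933  33.09926744] y [ 0.75089575 21.3988349 ] z [0.17096257 0.24935687]
```

View pics/side2.png

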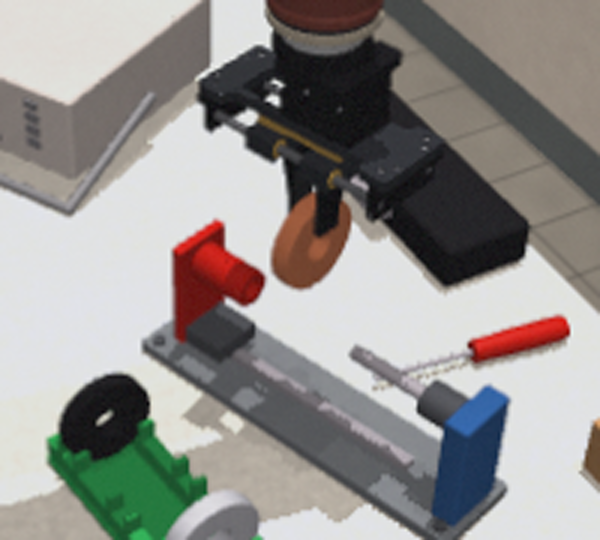

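The view shows the copper ring held upright at crop (310,240), between the cap mouth (258,285) and the rod tip (360,352). It sits about 4 mm short in jig x. I lower to rod height with that correction.

Request:
{"api": "apply_moves", "payload": {"rows": [{"jaw": 10,"linear": [-2,0,25],"yaw": 0},{"jaw": 10,"linear": [-2,0,30],"yaw": 0},{"jaw": 10,"linear": [0,0,30],"yaw": 0},{"jaw": 10,"linear": [0,0,13],"yaw": 0},{"jaw": 10,"linear": [0,0,0],"yaw": 0},{"jaw": 10,"linear": [0,0,0],"yaw": 0}]}}

```text
t: 6.75
tcp_pos: [0.629, -0.0074, 0.1291]
tool_rot: [[-0.943, -0.333, 0.002], [-0.333, 0.943, 0.0], [-0.002, -0.0, -1.0]]
contact_force: [0.1, 0.5, -9.2]
opening: 0.204
finger_force: 49.9
```

```bash
cat > look.py <<'E'
from n import *
def look(name,lo,hi,smax,smin,y0,crop=None,zlo=.05):
    c=ctrl.capture("side"); P=cloud(c); hsv=cv2.cvtColor(c["img"],cv2.COLOR_RGB2HSV); H,S,V=[hsv[...,i].astype(int) for i in range(3)]
    Q=(P[...,:2]-J0)@np.array([[np.cos(JA),-np.sin(JA)],[np.sin(JA),np.cos(JA)]])*1000; Z=P[...,2]
    ok=c["depth"]>0
    m=ok&(abs(Q[...,0])<60)&(abs(Q[...,1]-y0)<25)&(Z>zlo)&(H>=lo)&(H<=hi)&(S>=smin)&(S<=smax)&(V>60)
    k,l,s,_=cv2.connectedComponentsWithStats(m.astype(np.uint8)); m=l==1+s[1:,4].argmax()
    q=Q[m]; z=Z[m]; print("ring",m.sum(),"x",np.percentile(q[:,0],[1,99]).round(1),"y",np.percentile(q[:,1],[2,50,98]).round(1),"z",np.percentile(z,[1,99]).round(3))
    # ellipse centre -> ray onto ring front face
    e=cv2.fitEllipse(max(cv2.findContours(m.astype(np.uint8),0,1)[0],key=len)); print("ellipse",np.round(e[0],1))
    rod=ok&(abs(Q[...,0])<16)&(Q[...,1]>-100)&(Q[...,1]<-36)&(Z>.09)&(Z<.125); r=Q[rod]
    print("rod x",np.percentile(r[:,0],[2,98]).round(1),"z",np.percentile(Z[rod],[2,98]).round(3),"rod tip px",pix(c,[*jig(0,-.035),.11]).round(1))
    if crop: save(c,name,crop,4)
E
python3 - <<'E'
from look import *
need([*jig(0,.015),.126],19.5)
look("side3",5,20,255,100,15,(290,180,430,290))
E
```

```text
t 6.75 tcp [ 0.629  -0.0074  0.1291] jig mm [ 4.1 14.6] head 19.48 F [ 0.1  0.5 -9.2]
yaw -0.02 now [4.1 0.4 3.1] afteryaw [4.1 0.4 3.1]
ring 428 x [-40.9  38.5] y [-0.9  5.1 21.1] z [0.074 0.154]
ellipse [352.8 227.5]
rod x [-9.   4.6] z [0.106 0.12 ] rod tip px [367.  236.3]
```

View pics/side3.png

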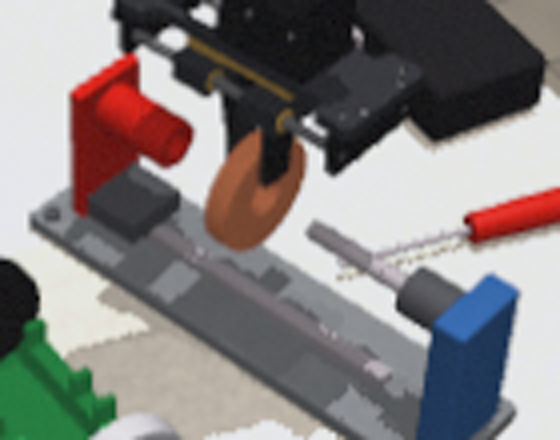

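The ring is centred on the rod axis in the same view (x −1.2 vs −2.2, z 114 vs about 112), with the hole at crop (262,197) in line with the rod. I thread it, slowly first.

Request:
{"api": "apply_moves", "payload": {"rows": [{"jaw": 10,"linear": [0,-15,1],"yaw": 0},{"jaw": 10,"linear": [0,-15,0],"yaw": 0},{"jaw": 10,"linear": [0,-15,0],"yaw": 0},{"jaw": 10,"linear": [0,-10,0],"yaw": 0},{"jaw": 10,"linear": [0,-10,0],"yaw": 0},{"jaw": 10,"linear": [0,0,0],"yaw": 0}]}}

```text
t: 7.55
tcp_pos: [0.6499, -0.0697, 0.1265]
tool_rot: [[-0.943, -0.332, -0.0], [-0.332, 0.943, -0.001], [0.0, -0.001, -1.0]]
contact_force: [-0.6, -0.2, -8.1]
opening: 0.203
finger_force: 49.9
```

```bash
python3 - <<'E'
from look import *
need([*jig(0.004,-.086),.126],19.5)
look("x",5,20,255,100,-50)
E
```

```text
t 7.55 tcp [ 0.6499 -0.0697  0.1265] jig mm [  3.  -51.2] head 19.41 F [-0.6 -0.2 -8.1]
yaw -0.09 now [ -1.  -34.8   0.5] afteryaw [ -1.  -34.8   0.5]
ring 326 x [-40.8  10.7] y [-63.6 -59.3 -44. ] z [0.072 0.16 ]
ellipse [369.4 242. ]
rod x [-15.1   4.8] z [0.091 0.122] rod tip px [367.  236.3]
```

Request:
{"api": "apply_moves", "payload": {"rows": [{"jaw": 10,"linear": [0,-12,0],"yaw": 0},{"jaw": 10,"linear": [0,-12,0],"yaw": 0},{"jaw": 10,"linear": [0,-10,0],"yaw": 0},{"jaw": 10,"linear": [0,0,2],"yaw": 0},{"jaw": 10,"linear": [0,0,2],"yaw": 0},{"jaw": 10,"linear": [0,0,0],"yaw": 0}]}}

```text
t: 8.35
tcp_pos: [0.6611, -0.1001, 0.1225]
tool_rot: [[-0.943, -0.334, -0.0], [-0.334, 0.943, 0.0], [0.0, 0.0, -1.0]]
contact_force: [0.9, -0.6, -8.6]
opening: 0.205
finger_force: 49.9
```

Request:
{"api": "apply_moves", "payload": {"rows": [{"jaw": 10,"linear": [0,0,1.5],"yaw": 0},{"jaw": 20,"linear": [0,0,0],"yaw": 0},{"jaw": 22,"linear": [0,0,0],"yaw": 0},{"jaw": 24,"linear": [0,0,0],"yaw": 0},{"jaw": 24,"linear": [0,0,0],"yaw": 0},{"jaw": 24,"linear": [0,0,0],"yaw": 0}]}}

```text
t: 9.1
tcp_pos: [0.6613, -0.1006, 0.1211]
tool_rot: [[-0.943, -0.334, 0.0], [-0.334, 0.943, -0.0], [-0.0, -0.0, -1.0]]
contact_force: [-0.4, -0.1, -0.5]
opening: 0.276
finger_force: 0.0
```

```bash
python3 - <<'E'
from look import *
need([*jig(0.004,-.086),.126],19.5)
look("x",5,20,255,100,-86)
E
```

```text
t 9.1 tcp [ 0.6613 -0.1006  0.1211] jig mm [  3.4 -84. ] head 19.49 F [-0.4 -0.1 -0.5]
yaw -0.01 now [-0.6 -2.  -4.9] afteryaw [-0.6 -2.  -4.9]
ring 363 x [-41.9  12.9] y [-95.2 -91.7 -76.6] z [0.068 0.146]
ellipse [379.2 249.8]
rod x [-13.8   4.8] z [0.091 0.124] rod tip px [367.  236.3]
```

Copper hangs on the rod. I go up and over to the aluminium ring.

Request:
{"api": "apply_moves", "payload": {"rows": [{"jaw": 24,"linear": [0,0,-20],"yaw": 0},{"jaw": 24,"linear": [0,0,-30],"yaw": 0},{"jaw": 24,"linear": [0,0,-40],"yaw": 0},{"jaw": 50,"linear": [0,0,0],"yaw": 4},{"jaw": 50,"linear": [0,0,0],"yaw": 4},{"jaw": 50,"linear": [0,0,0],"yaw": 4.1}]}}

```text
t: 9.9
tcp_pos: [0.6615, -0.1007, 0.2128]
tool_rot: [[-0.992, -0.126, 0.001], [-0.126, 0.992, 0.0], [-0.001, -0.0, -1.0]]
contact_force: [-0.6, -0.5, -0.4]
opening: 0.522
finger_force: 0.0
```

```bash
python3 - <<'E'
from n import *
need([.457,-.143,.14],7.4)
E
```

```text
t 9.9 tcp [ 0.6615 -0.1007  0.2128] jig mm [  3.6 -84.3] head 7.24 F [-0.6 -0.5 -0.4]
yaw -0.16 now [208.3 -16.1  72.5] afteryaw [208.3 -15.6  72.5]
```

Request:
{"api": "apply_moves", "payload": {"rows": [{"jaw": 50,"linear": [42,-3,0],"yaw": -0.2},{"jaw": 50,"linear": [42,-3,0],"yaw": 0},{"jaw": 50,"linear": [42,-3,0],"yaw": 0},{"jaw": 50,"linear": [42,-3,20],"yaw": 0},{"jaw": 50,"linear": [40,-3,30],"yaw": 0},{"jaw": 50,"linear": [0,0,22],"yaw": 0},{"jaw": 50,"linear": [0,0,0],"yaw": 0}]}}

```text
t: 10.78
tcp_pos: [0.4564, -0.1428, 0.1393]
tool_rot: [[-0.991, -0.131, -0.0], [-0.131, 0.991, 0.001], [0.0, 0.001, -1.0]]
contact_force: [0.3, -0.5, 1.3]
opening: 0.576
finger_force: 0.0
```

```bash
python3 - <<'E'
from n import *
need([.457,-.143,.0785],7.4)
E
```

```text
t 10.78 tcp [ 0.4564 -0.1428  0.1393] jig mm [-203.8  -55.5] head 7.53 F [ 0.3 -0.5  1.3]
yaw 0.13 now [-0.6 -0.3 60.8] afteryaw [-0.6 -0.3 60.8]
```

Request:
{"api": "apply_moves", "payload": {"rows": [{"jaw": 50,"linear": [0,0,25],"yaw": 0},{"jaw": 50,"linear": [0,0,25],"yaw": 0},{"jaw": 50,"linear": [0,0,10],"yaw": 0},{"jaw": 10,"linear": [0,0,0],"yaw": 0},{"jaw": 10,"linear": [0,0,0],"yaw": 0},{"jaw": 10,"linear": [0,0,0],"yaw": 0},{"jaw": 10,"linear": [0,0,0],"yaw": 0},{"jaw": 10,"linear": [0,0,0],"yaw": 0},{"jaw": 10,"linear": [0,0,-15],"yaw": 0},{"jaw": 10,"linear": [0,0,-30],"yaw": 0},{"jaw": 10,"linear": [0,0,-50],"yaw": 0},{"jaw": 10,"linear": [0,0,-50],"yaw": 0},{"jaw": 10,"linear": [0,0,0],"yaw": -4},{"jaw": 10,"linear": [0,0,0],"yaw": -4},{"jaw": 10,"linear": [0,0,0],"yaw": -4},{"jaw": 10,"linear": [0,0,0],"yaw": 0}], "newtons": 40}}

```text
t: 12.78
tcp_pos: [0.4567, -0.1428, 0.2246]
tool_rot: [[-0.942, -0.335, 0.0], [-0.335, 0.942, 0.0], [-0.0, 0.0, -1.0]]
contact_force: [-0.6, -0.3, -2.5]
opening: 0.209
finger_force: 39.6
```

```bash
python3 - <<'E'
from n import *
need([*jig(.003,.018),.223],19.5)
E
```

```text
t 12.78 tcp [ 0.4567 -0.1428  0.2246] jig mm [-203.5  -55.6] head 19.54 F [-0.6 -0.3 -2.5]
yaw 0.04 now [-206.6   73.4    1.6] afteryaw [-206.5   73.6    1.6]
```

Request:
{"api": "apply_moves", "payload": {"rows": [{"jaw": 10,"linear": [-34,12,0],"yaw": 0},{"jaw": 10,"linear": [-38,14,0],"yaw": 0},{"jaw": 10,"linear": [-38,14,0],"yaw": 0},{"jaw": 10,"linear": [-38,14,0],"yaw": 0},{"jaw": 10,"linear": [-38,12,0],"yaw": 0},{"jaw": 10,"linear": [-20,7,0],"yaw": 0},{"jaw": 10,"linear": [0,0,0],"yaw": 0},{"jaw": 10,"linear": [0,0,30],"yaw": 0},{"jaw": 10,"linear": [0,0,40],"yaw": 0},{"jaw": 10,"linear": [0,0,27],"yaw": 0},{"jaw": 10,"linear": [0,0,0],"yaw": 0},{"jaw": 10,"linear": [0,0,0],"yaw": 0}]}}

```text
t: 14.28
tcp_pos: [0.627, -0.0054, 0.1286]
tool_rot: [[-0.942, -0.334, 0.001], [-0.334, 0.942, 0.0], [-0.001, -0.0, -1.0]]
contact_force: [0.4, 0.6, -1.6]
opening: 0.205
finger_force: 39.7
```

```bash
python3 - <<'E'
from look import *
need([*jig(.003,.018),.127],19.5)
look("side5",0,179,40,0,18,(290,180,430,290),zlo=.06)
E
```

```text
t 14.28 tcp [ 0.627  -0.0054  0.1286] jig mm [ 2.9 17.1] head 19.53 F [ 0.4  0.6 -1.6]
yaw 0.03 now [-0.1  0.9  1.6] afteryaw [-0.1  0.9  1.6]
ring 501 x [-39.   42.6] y [ 2.6  8.  34.9] z [0.073 0.215]
ellipse [350.  220.4]
rod x [-14.4  13.3] z [0.09  0.124] rod tip px [367.  236.3]
```

View pics/side5.png

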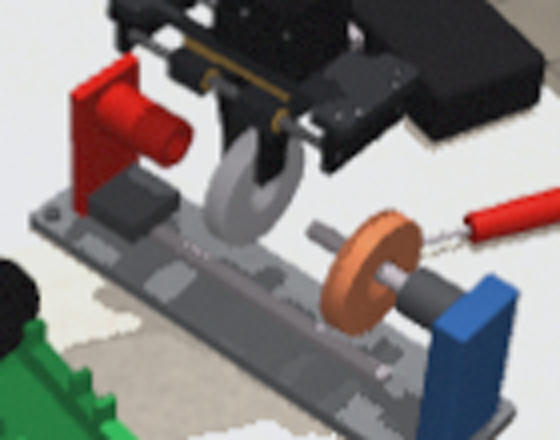

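The aluminium ring is held upright at crop (252,190), in the same pose relative to the rod as copper was. Copper hangs on the rod at (372,272). I thread the aluminium ring.

Request:
{"api": "apply_moves", "payload": {"rows": [{"jaw": 10,"linear": [0,-14,1.5],"yaw": 0},{"jaw": 10,"linear": [0,-14,0],"yaw": 0},{"jaw": 10,"linear": [0,-12,0],"yaw": 0},{"jaw": 10,"linear": [0,-12,0],"yaw": 0},{"jaw": 10,"linear": [0,-10,0],"yaw": 0},{"jaw": 10,"linear": [0,-2,2],"yaw": 0},{"jaw": 10,"linear": [0,0,3],"yaw": 0},{"jaw": 10,"linear": [0,0,0],"yaw": 0}]}}

```text
t: 15.32
tcp_pos: [0.6482, -0.0656, 0.1214]
tool_rot: [[-0.942, -0.335, 0.001], [-0.335, 0.942, -0.0], [-0.0, -0.001, -1.0]]
contact_force: [-2.5, -2.0, 5.4]
opening: 0.205
finger_force: 39.9
```

```bash
python3 - <<'E'
from look import *
need([*jig(.003,-.047),.121],19.5)
look("side6",0,179,30,0,-47,(290,180,430,290),zlo=.06)
E
```

```text
t 15.32 tcp [ 0.6482 -0.0656  0.1214] jig mm [  2.8 -46.7] head 19.59 F [-2.5 -2.   5.4]
yaw 0.09 now [-0.2 -0.3  0.4] afteryaw [-0.2 -0.3  0.4]
ring 342 x [-38.    5.3] y [-58.9 -51.1 -27.5] z [0.077 0.209]
ellipse [365.1 234.1]
rod x [-15.   14.4] z [0.091 0.124] rod tip px [367.  236.3]
```

View pics/side6.png

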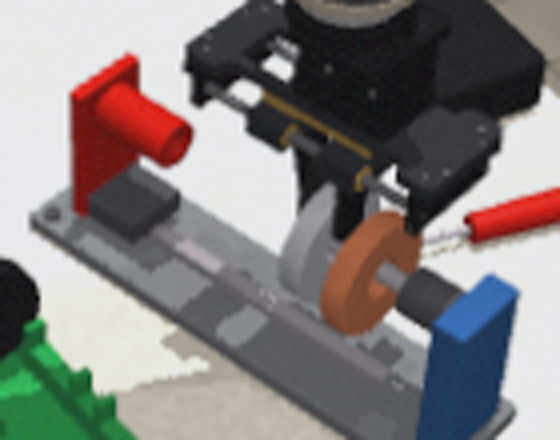

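Request:
{"api": "apply_moves", "payload": {"rows": [{"jaw": 10,"linear": [0,-3,-1],"yaw": 0},{"jaw": 10,"linear": [0,-3,0],"yaw": 0},{"jaw": 10,"linear": [0,0,0],"yaw": 0},{"jaw": 20,"linear": [0,0,0],"yaw": 0},{"jaw": 22,"linear": [0,0,0],"yaw": 0},{"jaw": 24,"linear": [0,0,0],"yaw": 0},{"jaw": 24,"linear": [0,0,0],"yaw": 0},{"jaw": 24,"linear": [0,0,-10],"yaw": 0},{"jaw": 24,"linear": [0,0,-20],"yaw": 0},{"jaw": 24,"linear": [0,0,-40],"yaw": 0},{"jaw": 24,"linear": [0,0,-30],"yaw": 0}]}}

```text
t: 16.75
tcp_pos: [0.6506, -0.0713, 0.225]
tool_rot: [[-0.942, -0.335, 0.002], [-0.335, 0.942, -0.0], [-0.002, -0.001, -1.0]]
contact_force: [0.3, -0.2, 1.1]
opening: 0.273
finger_force: 0.0
```

```bash
python3 - <<'E'
from look import *
need([*jig(0,.18),.22],19.5)
look("side7",0,179,30,0,-50,(290,180,430,290),zlo=.06)
c=ctrl.capture("side")
E
```

```text
t 16.75 tcp [ 0.6506 -0.0713  0.225 ] jig mm [  3.1 -52.8] head 19.57 F [ 0.3 -0.2  1.1]
yaw 0.07 now [  2.9 232.8   4.7] afteryaw [  3.1 232.8   4.7]
ring 362 x [-44.8  24.2] y [-64.1 -59.4 -45.2] z [0.074 0.146]
ellipse [369.4 241.5]
rod x [-15.2  14.7] z [0.09  0.124] rod tip px [367.  236.3]
```

View pics/side7.png

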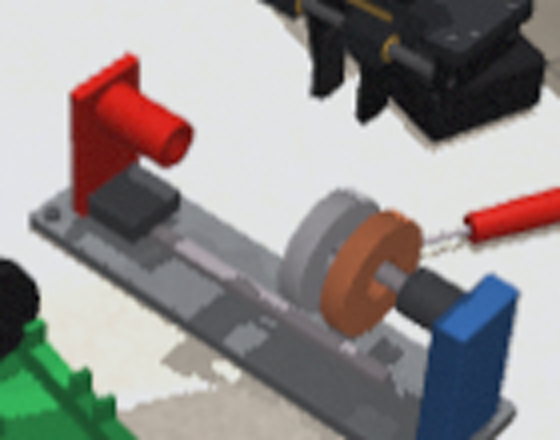

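Both rings hang on the rod: aluminium at crop (325,250), copper at (372,272). Next I go behind the cap plate with the fingers shut.

Request:
{"api": "apply_moves", "payload": {"rows": [{"jaw": 0,"linear": [1,45,0],"yaw": 0},{"jaw": 0,"linear": [1,50,0],"yaw": 0},{"jaw": 0,"linear": [1,50,0],"yaw": 0},{"jaw": 0,"linear": [0,50,0],"yaw": 0},{"jaw": 0,"linear": [0,42,0],"yaw": 0},{"jaw": 0,"linear": [0,0,30],"yaw": 0},{"jaw": 0,"linear": [0,0,40],"yaw": 0},{"jaw": 0,"linear": [0,0,40],"yaw": 0},{"jaw": 0,"linear": [0,0,15],"yaw": 0},{"jaw": 0,"linear": [0,0,0],"yaw": 0}]}}

```text
t: 18.1
tcp_pos: [0.5677, 0.1512, 0.0967]
tool_rot: [[-0.942, -0.335, -0.001], [-0.335, 0.942, -0.001], [0.001, -0.0, -1.0]]
contact_force: [-0.2, 0.9, 0.6]
opening: 0.002
finger_force: 0.0
```

```bash
python3 - <<'E'
from n import *
need([*jig(0,.008),.1],19.5)
E
```

```text
t 18.1 tcp [0.5677 0.1512 0.0967] jig mm [ -0.7 184.5] head 19.57 F [-0.2  0.9  0.6]
yaw 0.07 now [  -0.5 -176.5   -3.3] afteryaw [  -0.7 -176.5   -3.3]
```

Request:
{"api": "apply_moves", "payload": {"rows": [{"jaw": 0,"linear": [0,-10,0],"yaw": 0},{"jaw": 0,"linear": [0,-8,0],"yaw": 0},{"jaw": 0,"linear": [0,-6,0],"yaw": 0},{"jaw": 0,"linear": [0,-8,0],"yaw": 0},{"jaw": 0,"linear": [0,-8,0],"yaw": 0},{"jaw": 0,"linear": [0,-8,0],"yaw": 0},{"jaw": 0,"linear": [0,-8,0],"yaw": 0},{"jaw": 0,"linear": [0,-8,0],"yaw": 0},{"jaw": 0,"linear": [0,-8,0],"yaw": 0},{"jaw": 0,"linear": [0,-8,0],"yaw": 0},{"jaw": 0,"linear": [0,-8,0],"yaw": 0},{"jaw": 0,"linear": [0,-8,0],"yaw": 0},{"jaw": 0,"linear": [0,0,0],"yaw": 0}]}}

```text
t: 19.73
tcp_pos: [0.5998, 0.0595, 0.0963]
tool_rot: [[-0.943, -0.334, -0.001], [-0.334, 0.943, -0.001], [0.001, -0.001, -1.0]]
contact_force: [-0.3, -0.3, 0.5]
opening: 0.005
finger_force: 0.0
```

```bash
python3 - <<'E'
from n import *
need([*jig(0,.008),.1],19.5)
c=ctrl.capture("side"); save(c,"side8",(290,180,430,290),4)
E
```

```text
t 19.73 tcp [0.5998 0.0595 0.0963] jig mm [-1.1 87.4] head 19.5 F [-0.3 -0.3  0.5]
yaw -0.0 now [ -1.1 -79.4  -3.6] afteryaw [ -1.  -79.4  -3.6]
```

View pics/side8.png

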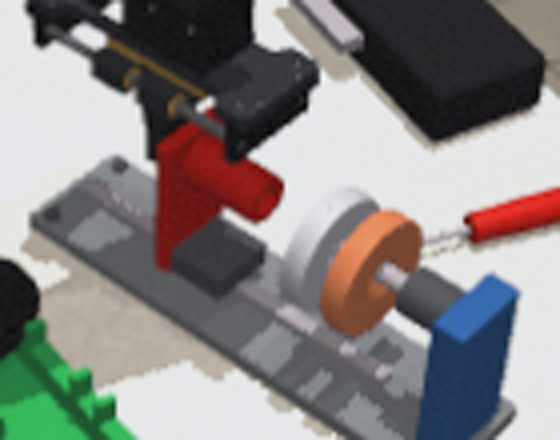

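The cap has slid to crop (225,190) ahead of the fingers, and the rings are unmoved. I continue pushing.

Request:
{"api": "apply_moves", "payload": {"rows": [{"jaw": 0,"linear": [-1,-6,0],"yaw": 0},{"jaw": 0,"linear": [0,-6,0],"yaw": 0},{"jaw": 0,"linear": [0,-6,0],"yaw": 0},{"jaw": 0,"linear": [0,-6,0],"yaw": 0},{"jaw": 0,"linear": [0,-6,0],"yaw": 0},{"jaw": 0,"linear": [0,-6,0],"yaw": 0},{"jaw": 0,"linear": [0,-6,0],"yaw": 0},{"jaw": 0,"linear": [0,-6,0],"yaw": 0},{"jaw": 0,"linear": [0,-6,0],"yaw": 0},{"jaw": 0,"linear": [0,-6,0],"yaw": 0},{"jaw": 0,"linear": [0,-4,0],"yaw": 0}]}}

```text
t: 21.15
tcp_pos: [0.622, 0.0019, 0.0964]
tool_rot: [[-0.942, -0.336, -0.001], [-0.336, 0.942, 0.002], [0.001, 0.002, -1.0]]
contact_force: [-6.4, 7.9, 2.5]
opening: 0.002
finger_force: 4.9
```

```bash
python3 - <<'E'
from n import *
need([*jig(0,.008),.1],19.5)
E
```

```text
t 21.15 tcp [0.622  0.0019 0.0964] jig mm [ 0.6 25.7] head 19.62 F [-6.4  7.9  2.5]
yaw 0.12 now [  0.6 -17.7  -3.6] afteryaw [  0.6 -17.7  -3.6]
```

Pushing force is about 10 N, as expected with both rings sliding. I finish slowly.

Request:
{"api": "apply_moves", "payload": {"rows": [{"jaw": 0,"linear": [0,-3,0],"yaw": 0},{"jaw": 0,"linear": [0,-3,0],"yaw": 0},{"jaw": 0,"linear": [0,-3,0],"yaw": 0},{"jaw": 0,"linear": [0,-3,0],"yaw": 0},{"jaw": 0,"linear": [0,-2,0],"yaw": 0}]}}

```text
t: 21.78
tcp_pos: [0.6265, -0.0109, 0.0964]
tool_rot: [[-0.942, -0.336, -0.002], [-0.336, 0.942, 0.002], [0.001, 0.002, -1.0]]
contact_force: [-7.3, 6.8, 3.5]
opening: 0.001
finger_force: 4.7
```

```bash
python3 - <<'E'
from n import *
need([*jig(0,.008),.1],19.5)
E
```

```text
t 21.77 tcp [ 0.6265 -0.0109  0.0964] jig mm [ 0.6 12.1] head 19.65 F [-7.3  6.8  3.5]
yaw 0.15 now [ 0.6 -4.1 -3.6] afteryaw [ 0.6 -4.1 -3.6]
```

Request:
{"api": "apply_moves", "payload": {"rows": [{"jaw": 0,"linear": [0,-2,0],"yaw": 0},{"jaw": 0,"linear": [0,-2,0],"yaw": 0},{"jaw": 0,"linear": [0,-1,0],"yaw": 0},{"jaw": 0,"linear": [0,0,0],"yaw": 0}]}}

```text
t: 22.28
tcp_pos: [0.6282, -0.0157, 0.0964]
tool_rot: [[-0.942, -0.336, -0.002], [-0.336, 0.942, 0.002], [0.001, 0.002, -1.0]]
contact_force: [-6.6, 7.0, 2.8]
opening: 0.007
finger_force: 4.2
```

Request:
{"api": "apply_moves", "payload": {"rows": [{"jaw": 0,"linear": [0,-1,0],"yaw": 0},{"jaw": 0,"linear": [0,-1,0],"yaw": 0},{"jaw": 0,"linear": [0,0,0],"yaw": 0}]}}

```text
t: 22.65
tcp_pos: [0.6285, -0.0167, 0.0964]
tool_rot: [[-0.942, -0.337, -0.002], [-0.337, 0.942, 0.003], [0.001, 0.003, -1.0]]
contact_force: [-8.1, 9.0, 4.6]
opening: -0.0
finger_force: 5.9
```

Request:
{"api": "apply_moves", "payload": {"rows": [{"jaw": 0,"linear": [0,-1,0],"yaw": 0},{"jaw": 0,"linear": [0,-1,0],"yaw": 0},{"jaw": 0,"linear": [0,0,0],"yaw": 0}]}}

```text
t: 23.02
tcp_pos: [0.6285, -0.0167, 0.0964]
tool_rot: [[-0.941, -0.338, -0.004], [-0.338, 0.941, 0.005], [0.002, 0.006, -1.0]]
contact_force: [-13.0, 13.4, 8.7]
opening: 0.005
finger_force: 9.4
```

```bash
python3 - <<'E'
from n import *
need([*jig(0,.008),.1],19.5)
c=ctrl.capture("side"); save(c,"side9",(310,190,430,280),5)
E
```

```text
t 23.02 tcp [ 0.6285 -0.0167  0.0964] jig mm [0.5 5.9] head 19.75 F [-13.   13.4   8.7]
yaw 0.25 now [ 0.5  2.1 -3.6] afteryaw [ 0.5  2.1 -3.6]
```

View pics/side9.png

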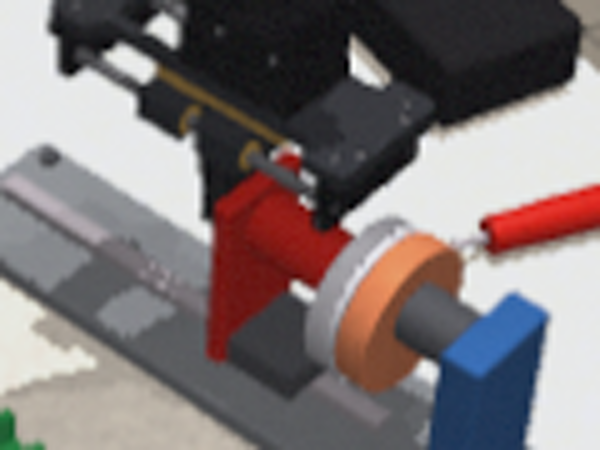

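The position has stalled while the force rises, so the cap is home. The view shows the rings together against the sleeve (copper at (400,315), stop at (435,320)). I press a touch more, then back off and rise.

Request:
{"api": "apply_moves", "payload": {"rows": [{"jaw": 0,"linear": [0,-1,0],"yaw": 0},{"jaw": 0,"linear": [0,0,0],"yaw": 0},{"jaw": 0,"linear": [0,5,0],"yaw": 0},{"jaw": 0,"linear": [0,12,0],"yaw": 0},{"jaw": 0,"linear": [0,20,0],"yaw": 0},{"jaw": 0,"linear": [0,0,-30],"yaw": 0},{"jaw": 0,"linear": [0,0,-50],"yaw": 0},{"jaw": 0,"linear": [0,40,-50],"yaw": 0},{"jaw": 0,"linear": [0,50,0],"yaw": 0},{"jaw": 0,"linear": [0,50,0],"yaw": 0},{"jaw": 0,"linear": [0,0,0],"yaw": 0},{"jaw": 0,"linear": [0,0,0],"yaw": 0}]}}

```text
t: 24.58
tcp_pos: [0.5713, 0.1445, 0.2255]
tool_rot: [[-0.942, -0.336, 0.0], [-0.336, 0.942, -0.0], [-0.0, -0.0, -1.0]]
contact_force: [-0.2, -0.4, -0.0]
opening: 0.009
finger_force: 0.0
```

```bash
python3 - <<'E'
from n import *
need([*jig(0,.008),.1],19.5)
for n in("top","side"):
    c=ctrl.capture(n); P=cloud(c); hsv=cv2.cvtColor(c["img"],cv2.COLOR_RGB2HSV); H,S,V=[hsv[...,i].astype(int) for i in range(3)]
    Q=(P[...,:2]-J0)@np.array([[np.cos(JA),-np.sin(JA)],[np.sin(JA),np.cos(JA)]])*1000; Z=P[...,2]
    ok=(c["depth"]>0)&(abs(Q[...,0])<50)&(abs(Q[...,1])<170)&(Z<.16)
    for nm,m in(("red",ok&((H<6)|(H>174))&(S>150)&(Z>.1)),("copper",ok&(H>6)&(H<20)&(S>100)&(Z>.06)),("alu",ok&(S<30)&(Z>.132))):
        print(n,nm,m.sum(),np.percentile(Q[m][:,1],[2,50,98]).round(1),"z",np.percentile(Z[m],[2,98]).round(3))
    save(c,n+"10",(290,140,450,260),5) if n=="top" else None
E
```

```text
t 24.57 tcp [0.5713 0.1445 0.2255] jig mm [  0.4 177. ] head 19.63 F [-0.2 -0.4 -0. ]
yaw 0.13 now [   0.8 -169.   125.5] afteryaw [   0.5 -169.   125.5]
top red 438 [-75.2 -37.6  -7. ] z [0.116 0.137]
top copper 239 [-113.4 -104.7  -96.5] z [0.11  0.146]
top alu 198 [-94.5 -85.9 -77.4] z [0.132 0.147]
side red 376 [-68.6 -29.7 -12.4] z [0.103 0.136]
side copper 398 [-117.7 -114.4  -99.6] z [0.07  0.146]
side alu 105 [-98.2 -90.6 -82.6] z [0.133 0.147]
```

View pics/top10.png

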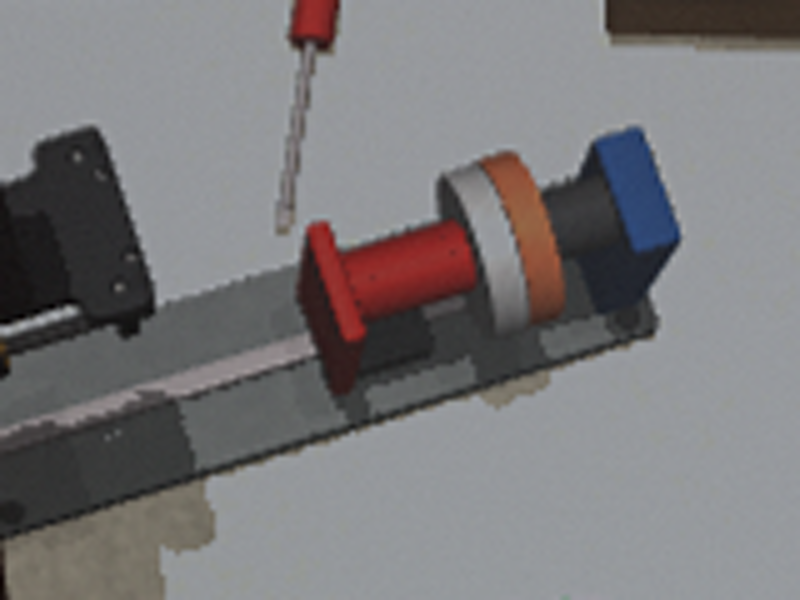

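The cap rim touches aluminium (480,250), which touches copper (525,240), which is against the stop (560,215). Measured centres are −105 and −87 mm, matching home.

```bash
python3 -c "
from workcell import ctrl
print(ctrl.finish_job())"
```

```text
the job is handed in; nothing more can be done
None
```

The job is handed in at about 25 s: copper then aluminium are on the rod, tight against the stop with the red end cap fully home, nothing dropped and the black ring never handled.

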